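Slip test of a heatsink on the tilting deck

ROBOT

A 6-joint arm with a two-finger parallel gripper is mounted at the origin on the work surface. World frame = base frame: x ahead of the robot, y to its left, z up, the work surface at z = 0. Lengths are in m, angles in degrees, forces in N, time in s.
With the tool pointing down it reaches from about 0.325 to 0.925 m from the base axis. Payload 3.1 kg.
Tool frame: the origin (TCP) lies at the very end of the fingers, on their centre line; the grasp point (between the pads) lies 19 mm behind it (robot.tcp_to_grasp is the z of the grasp point in the tool frame, in m); z points along the fingers, y is the line along which they close (so a half turn about z gives the same grasp; the last joint's range is limited). The gripper opens to 85 mm and grips with 20 to 120 N. Pads are 22 mm wide; open, the fingers measure 114 mm over their backs; the gripper's body (76 mm by 85 mm) begins 54 mm behind the grasp point. The pads swing forward as they close: fully open they stand 13 mm farther back than shut.
Start: joints at [-80.054, 12.427, 92.441, -0, 75.132, -6.429], TCP at [0.176, -0.6, 0.231] pointing down, gripper open.
Joint ranges: [-157.48, 157.48], [-44.54, 120.13], [17.64, 146.25], [-64.5, 244.5], [7.68, 150.69], [-147.95, 147.95]. Speed limits (degrees/s): [159.86, 159.86, 180, 180, 180, 180].

INTERFACE

Orientations are given as [roll, pitch, yaw] about the fixed x, y, z axes, in that order (R = Rz(yaw) Ry(pitch) Rx(roll)).
In Python, from rig import robot gives the robot as it stands.
- The arm moves only by the shell command python3 -m pendant 'ROWS' [FORCE]. ROWS is JSON, a list of rows, each an object of numbers: "jaw": the opening, from 0 (shut) to 1 (fully open); "tx", "ty", "tz": the shift along the tool's x, y, z in cm; "wx", "wy", "wz": the turn, a rotation vector about the tool's x, y, z in degrees. In form: [{"jaw": .., "tx": .., "ty": .., "tz": .., "wx": .., "wy": .., "wz": ..}, ...]. A call has 1 to 12 rows; each row shifts and turns the commanded pose from where the row before left it, along the tool's axes as they then stand; what a row does not reach is not made up. A row lasts 1/10 s, in which the tool goes at most 50 mm and 8.59 degrees, less where a joint would pass 70% of its speed; a pose out of reach is approached as far as the arm can. A call with a gripper value outside its range is refused whole. The fingers move at their own pace and stop on an object; FORCE is the grip in N (left out, the last holds). Time passes only in rows, so rows that do not move let the fingers close. It gives the time, the measured TCP pose, the force and the opening at its end, in the units of the state.
- robot.read_state(): the state, without advancing time (a new reading comes with each control period).
- robot.read_camera(name): name is "side" or "top" or "wrist"; returns the picture (384x512x3 uint8, red, green, blue); there is no depth.
- robot.calibration(name): a dict with "camera_matrix" (3x3 intrinsics, pixels), "dist_coeffs" ([k1, k2, p1, p2, k3] as OpenCV has them; the pictures are not rectified), "world_to_cam" (4x4, takes a point from world to camera coordinates). Camera axes: x right, y up, looking along -z (the intrinsics and any distortion apply to the point x, -y, -z); pixel columns grow to the right and rows downward; lengths in m; the calibration is good to about 2 mm. A picture is of the moment at which its call begins: read the wrist's pose just before it. calibration takes no time and is no camera call; for the wrist camera it gives the pose at the moment of the call.
- robot.hand_in(): hands the job in, once; it reports no verdict.
Trained networks look in the newest picture that a camera, given by its name, has taken for a name from the list of things; names that differ only in an ending like _2 or _b are one class to them, and where a whole thing is asked for, a point or a joint stands for the part that bears it (a point fixed in the world has none). Each returns a list of dicts, best first, with "score" (0 to 1); they miss things now and then, are a little off and sometimes report something else, mostly with a low value. They report only what shows in the picture. A call takes as long as a camera call. They do not tell look-alikes from the thing itself.
- robot.spot_in(thing, camera): "extent" ([centre column, centre row, width, height] in pixels, round what is visible of it).
- robot.landmark_of(thing, camera): "centre" ([row, column] in pixels: a listed point, or the origin of a listed thing).
The state is a dict: "time": time; "joint_positions": joint angles; "qd": joint speeds; "joint_torque": joint torques, N m; "position": TCP position; "orientation": TCP orientation; "wrist_force": force on the tool from outside, world axes, zero at the start; "moment": the same for the moment, N m; "width": opening from 0.0 (shut) to 1.0 (fully open).
Only numpy, scipy, OpenCV 4.12 (cv2) and the standard library are available. Lean on these libraries where they do the work, as an engineer would, in place of code of your own. Each camera call takes 0.05 s, during which the arm holds its last target. There are 200 camera calls.

TASK

Do a slip test: take the bare heatsink off the bench and set it gently flat on the tilting deck, wholly above the black line and beside the padded heatsink. Then slowly raise the deck by its bar until the bare heatsink starts to slide, stop there and hold that angle so that it glides softly down to the stop bar by itself, without touching it, while the padded one stays above the line. Let go and leave the deck standing at that angle, with nothing else on the bench disturbed.

Things in the scene. Friction and masses are not known exactly. Their poses are not given: they have to be found in the camera images.
- heatsink: bare finned aluminium heatsink, 40 x 40 x 30 mm tall, about 0.09 kg, loose on the bench among other parts; may be gripped on any pair of sides. Origin: centre of its flat underside, z up. On the deck it lets go at an unknown angle between 0.15 and 0.46 rad (friction varies); beyond that angle it speeds up, the more the further the deck is past it.
- padded_heatsink: the same heatsink on a 44 x 44 x 4 mm dark rubber pad (34 mm tall in all), on the deck from the start, on the half towards the deck's +y, its centre 31 to 39 mm above the line. Origin: centre of the pad's underside. It slips only at about 1.3 times the angle at which the bare one does.
- tilt_plate (a joint): tilt of the deck in rad: 0 = down and level (as at the start), growing as the bar end rises; range 0 to 0.9. The friction hinge stays wherever it is left; the bar must be lifted with some 6 to 12 N.
- hinge_axis (a point): midpoint of the hinge axis of the deck, fixed on the stand, 28 mm above the bench. Its y axis is the hinge axis, its x points level from the bar end towards the hinge end (down the slope when the deck is raised).
- lift_bar (a point): middle of the round steel lifting bar at the deck's free end: 12 mm thick, about 150 mm long along y, 235 mm from the hinge axis along the deck and 45 mm above it square to the deck (73 mm above the bench when down), 50 mm beyond the deck's end; free all round. Pinch it from above with the fingers closing across it; it rolls in the fingers as the deck tilts.
- start_line (a point): middle of the thin black line across the deck, on its surface (34 mm above the bench when down), 105 mm from the hinge axis. x points down the slope, y along the line, z square to the deck; tilts with it. In this frame the deck begins at x = -80 mm; side rails 7 mm high stand at y = -84 and +84 mm; the stop bar's uphill face is at x = +85 mm, so a heatsink against it has its centre at x = +65 mm.
- free_spot (a point): point on the deck surface in the middle of the free place above the line: at x = -40 mm, y = -45 mm in the frame of the line; a heatsink centred here is wholly above the line and 47 mm clear of the padded one.
- deck: the aluminium deck, 185 x 180 x 6 mm, with the side rails. Origin on the hinge axis, x down the slope, surface 6 mm above the origin along z.
- stop_bar: black plastic bar across the lower end of the deck, 168 mm long, 16 mm wide, 13 mm tall, against which the sliding part comes to rest. Origin at the centre of its underside.
- capacitor: bystander: upright black cylinder, 35 mm diameter, 45 mm tall, loose on the bench. Origin under its centre.
- transformer: bystander: steel and white plastic transformer, 46 x 54 mm, 36 mm tall, loose on the bench. Origin under its centre.
- solder_spool: bystander: spool, 64 mm diameter, 40 mm tall, loose on the bench. Origin under its centre.
Not all that is in view belongs to the job. Leave any red look-alike of the padded_heatsink alone. What is shaped like the heatsink but blue is not meant.

How it is judged (in metres and radians):
On the way, in this order (a step that is already met when the one before it is completed fails the run):
1. the bare heatsink lies flat on the level deck, wholly above the line, let go (x of heatsink in the frame of start_line between -0.08 and -0.016 m and y of heatsink in the frame of start_line between -0.07 and 0.07 m and z of heatsink in the frame of start_line between -0.004 and 0.004 m and contact force between the fingers and heatsink below 0.05 N and value of joint tilt_plate below 0.05 rad), for 0.2 s.
2. the bare heatsink slides by itself past the line down the raised deck (x of heatsink in the frame of start_line between 0.01 and 0.055 m and contact force between the arm and heatsink below 0.05 N and value of joint tilt_plate above 0.14 rad), for 0.02 s.
At the end, for the whole second after the job is handed in: The bare heatsink rests flat on the deck against the stop bar (centre within 8 mm of the seated place), the padded one is still above the line, and the deck stands still by itself, raised by more than 0.14 rad (x of heatsink in the frame of start_line between 0.057 and 0.07 m and z of heatsink in the frame of start_line between -0.004 and 0.004 m and x of padded_heatsink in the frame of start_line between -0.07 and -0.02 m and value of joint tilt_plate above 0.14 rad and velocity of joint tilt_plate between -0.02 and 0.02 rad/s and linear speed of heatsink below 0.02 m/s); the robot touches nothing.
It fails at once if the padded heatsink slides down to the line (deck raised too far or jerked) (x of padded_heatsink in the frame of start_line above -0.02 m).
It fails at once if the bare heatsink is handled roughly: it strikes the stop bar with more than 6 N, or is pressed or dropped on the deck with more than 40 N (contact force between heatsink and stop_bar above 6 N or contact force between heatsink and deck above 40 N).
It fails at once if the robot touches the bare heatsink while the deck is raised (value of joint tilt_plate above 0.08 rad and contact force between the arm and heatsink above 0.3 N).
It fails at once if the deck is jerked up or let fall (over 0.9 rad/s) (velocity of joint tilt_plate above 0.9 rad/s or velocity of joint tilt_plate below -0.9 rad/s).
It fails at once if a bystander is pushed more than 30 mm (distance of any of capacitor, transformer, solder_spool from where it was at the start of the episode above 0.03 m).
It also fails if it takes over 72 s, if anything falls off the work surface, if the arm or the gripper's body presses on something with over 40 N, if the wrist force passes 120 N, or if a joint passes its speed limit or range.

## Working session

There is one attempt and no reset: what is moved stays moved. The work goes in short steps, Python scripts to look and compute and a shell command to move; the robot and the scene stay as the last step left them, time stands still between calls to the robot, and variables do not carry over. Pictures are saved under pics/ and viewed, on a budget of 10 in all, crops included, one or two more only if the job needs it, and the job is handed in when it is done.

```bash
mkdir -p pics; cat > h.py <<'E'
import numpy as np, cv2
from rig import robot
def ray(cam,u,v,cal=None):
    c=cal or robot.calibration(cam);K=np.array(c["camera_matrix"]);d=np.array(c["dist_coeffs"]);T=np.array(c["world_to_cam"])
    x,y=cv2.undistortPoints(np.array([[[u,v]]],float),K,d)[0,0]
    R=T[:3,:3];o=-R.T@T[:3,3];return o,R.T@np.array([x,-y,-1])
def onz(cam,u,v,z,cal=None):
    o,d=ray(cam,u,v,cal);return o+d*(z-o[2])/d[2]
def proj(cam,p,cal=None):
    c=cal or robot.calibration(cam);K=np.array(c["camera_matrix"]);T=np.array(c["world_to_cam"])
    q=T[:3,:3]@np.array(p)+T[:3,3]
    return cv2.projectPoints(np.array([[q[0],-q[1],-q[2]]]),np.zeros(3),np.zeros(3),K,np.array(c["dist_coeffs"]))[0].ravel()
def save(cam,name):
    im=robot.read_camera(cam);cv2.imwrite(f"pics/{name}.png",im[:,:,::-1]);return im
E
python3 - <<'E'
from h import *
a=save("top","t0");b=save("side","s0")
cv2.imwrite("pics/both.png",cv2.resize(np.vstack([a,b])[:,:,::-1],(512,768)) if 0 else np.hstack([cv2.resize(a,(400,300)),cv2.resize(b,(400,300))])[:,:,::-1])
Z=dict(heatsink=0,padded_heatsink=.034,hinge_axis=.028,lift_bar=.073,start_line=.034,free_spot=.034,stop_bar=.034,capacitor=0,transformer=0,solder_spool=0)
for n,z in Z.items():
    for r in robot.landmark_of(n,"top")[:3]:
        v,u=r["centre"];print(n,round(r["score"],2),np.round([u,v]),np.round(onz("top",u,v,z),4))
c=robot.calibration("top");T=np.array(c["world_to_cam"]);print(-T[:3,:3].T@T[:3,3]);print(robot.tcp_to_grasp,robot.read_state())
E
```

```text
heatsink 0.74 [358. 208.] [ 0.5604 -0.2843  0.    ]
heatsink 0.59 [354. 173.] [ 0.648  -0.2713  0.    ]
padded_heatsink 0.83 [170. 176.] [0.5981 0.1744 0.034 ]
padded_heatsink 0.58 [182. 128.] [0.7211 0.1575 0.034 ]
hinge_axis 0.64 [220. 208.] [0.5317 0.0486 0.028 ]
lift_bar 0.71 [114. 184.] [0.5629 0.2926 0.073 ]
start_line 0.74 [173. 198.] [0.5459 0.1609 0.034 ]
start_line 0.4 [218. 209.] [0.5293 0.0527 0.034 ]
free_spot 0.9 [151. 214.] [0.5049 0.2074 0.034 ]
stop_bar 0.89 [213. 206.] [0.5341 0.0645 0.034 ]
capacitor 0.47 [312. 248.] [ 0.4559 -0.1768  0.    ]
transformer 0.79 [309. 168.] [ 0.6509 -0.1579  0.    ]
transformer 0.43 [150. 215.] [0.5063 0.2206 0.    ]
solder_spool 0.94 [404. 250.] [ 0.4649 -0.3982  0.    ]
[ 0.3791914  -0.05704919  1.00009281]
-0.0187 {'time': 0.6, 'joint_positions': array([-8.00540098e+01,  1.24257479e+01,  9.24373101e+01,  3.51076111e-04,
        7.51339309e+01, -6.42892560e+00]), 'qd': array([-0.06921353,  0.05818244, -0.04748476, -0.03272054,  0.01069325,
       -0.00048183]), 'joint_torque': array([-3.46769866e-04, -3.96585596e+01, -3.04032004e+01, -1.21813255e-04,
        1.24749207e-03, -4.62930856e-06]), 'position': array([ 0.17622656, -0.59967802,  0.23135255]), 'orientation': array([ 1.79996970e+02, -3.29095810e-08,  1.63748257e+01]), 'wrist_force': array([ 0.85455304, -0.74109808,  0.04619056]), 'moment': array([ 0.0279012 ,  0.01033382, -0.01945482]), 'width': 0.9973119313303949}
```

View pics/t0.png

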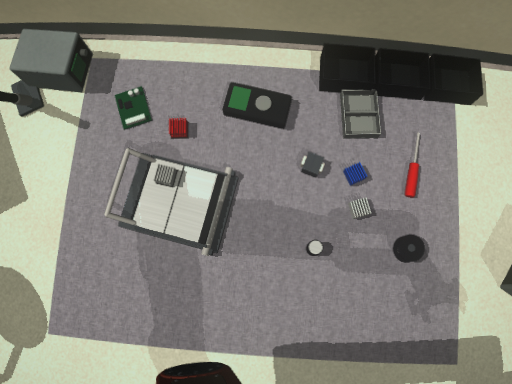

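View pics/s0.png

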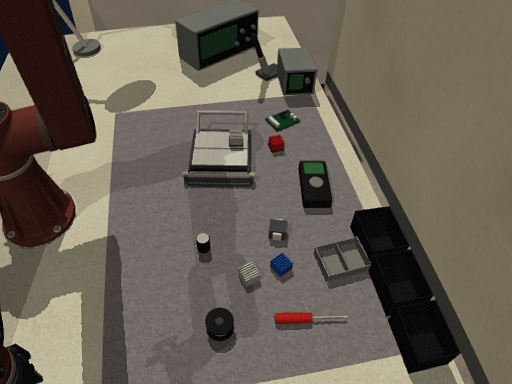

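```bash
cat >> h.py <<'E'
from scipy.spatial.transform import Rotation as Ro
def pose():
    s=robot.read_state();return np.array(s["position"]),Ro.from_euler("xyz",s["orientation"],degrees=True)
def to(p,yaw=None):
    "print tool-frame shift (cm), wz (deg) to reach world p with tool yaw (down)"
    P,R=pose();print("shift cm",np.round(R.inv().apply(np.array(p)-P)*100,2),"now",np.round(P,4),np.round(R.as_euler("xyz",degrees=True),2))
    if yaw is not None:print("rotvec tool",np.round((R.inv()*Ro.from_euler("xyz",[180,0,yaw],degrees=True)).as_rotvec(degrees=True),2))
E
python3 - <<'E'
from h import *
from scipy.optimize import least_squares
# deck pose from top+side landmarks
L=dict(hinge_axis=(0,0,.028),lift_bar=(-.235,0,.073),start_line=(-.105,0,.034),free_spot=(-.145,-.045,.034),stop_bar=(-.012,0,.034))
robot.read_camera("top");robot.read_camera("side");obs=[]
for cam in("top","side"):
    for n,p in L.items():
        r=robot.landmark_of(n,cam)
        if r: v,u=r[0]["centre"];obs.append((cam,n,np.array(p),np.array([u,v])));
cal={c:robot.calibration(c) for c in("top","side")}
def W(q,p):
    c,s=np.cos(q[2]),np.sin(q[2]);return np.array([q[0]+c*p[0]-s*p[1],q[1]+s*p[0]+c*p[1],p[2]])
f=lambda q:np.concatenate([proj(c,W(q,p),cal[c])-uv for c,n,p,uv in obs])
s=least_squares(f,[.53,.05,-1.7],loss="soft_l1");print(s.x,np.degrees(s.x[2]))
for o,e in zip(obs,f(s.x).reshape(-1,2)):print(o[0],o[1],e.round(1))
for n,p in L.items():print(n,W(s.x,p).round(4))
for r in robot.landmark_of("heatsink","side")[:3]:
    v,u=r["centre"];print(r["score"],u,v,onz("side",u,v,0))
P,R=pose();C=np.linalg.inv(np.array(robot.calibration("wrist")["world_to_cam"]))
print("cam in tool",R.inv().apply(C[:3,3]-P),R.inv().apply(-C[:3,2]),R.inv().apply(C[:3,0]))
to([.53,-.27,.23])
E
```

```text
[ 0.53071059  0.05344343 -1.73482172] -99.3979629505442
top hinge_axis [0.7 1.6]
top lift_bar [4.  0.2]
top start_line [-1.4  0.2]
top free_spot [ 3.7 -3.1]
top stop_bar [-0.7 -1.7]
side hinge_axis [-1.5 -0.1]
side lift_bar [-0.6 -3.6]
side start_line [-0.1  1.2]
side free_spot [-0.8 -2.7]
side stop_bar [ 1.4 -0.9]
hinge_axis [0.5307 0.0534 0.028 ]
lift_bar [0.5691 0.2853 0.073 ]
start_line [0.5479 0.157  0.034 ]
free_spot [0.51   0.2038 0.034 ]
stop_bar [0.5327 0.0653 0.034 ]
0.73 277.6 266.6 [ 6.37169184e-01 -2.67335570e-01 -1.11022302e-16]
0.6 248.0 279.0 [ 5.56647049e-01 -2.89814841e-01  1.11022302e-16]
0.49 275.1 233.4 [ 0.65322911 -0.16514885  0.        ]
cam in tool [ 0.0762176   0.0008492  -0.14215311] [-2.97105389e-01 -2.74767701e-04  9.54844654e-01] [2.41908686e-04 9.99999905e-01 3.63032926e-04]
shift cm [ 43.24 -21.65   0.13] now [ 0.1762 -0.5996  0.2313] [-180.     -0.     16.38]
```

```bash
python3 -m pendant '[{"tx":2.2,"ty":-0.9},{"tx":4.3,"ty":-1.8},{"tx":4.3,"ty":-1.8},{"tx":4.3,"ty":-1.8},{"tx":4.3,"ty":-1.8},{"tx":4.3,"ty":-1.8},{"tx":4.3,"ty":-1.8},{"tx":4.3,"ty":-1.8},{"tx":4.3,"ty":-1.8},{"tx":4.3,"ty":-1.8},{"tx":4.3,"ty":-1.9},{"jaw":1}]'
python3 - <<'E'
from h import *
P,R=pose();cal=robot.calibration("wrist");im=save("wrist","w1")
for r in robot.landmark_of("heatsink","wrist")[:3]:
    v,u=r["centre"];print(r["score"],u,v,onz("wrist",u,v,0,cal))
print(P,R.as_euler("xyz",degrees=True))
np.savez("w1.npz",**{k:np.array(v) for k,v in cal.items()})
E
```

```text
[ 0.17623844 -0.59964433  0.23131142] [-1.79999703e+02 -1.20778734e-03  1.63767682e+01]validation failed for argument at $[0]...
```

View pics/w1.png

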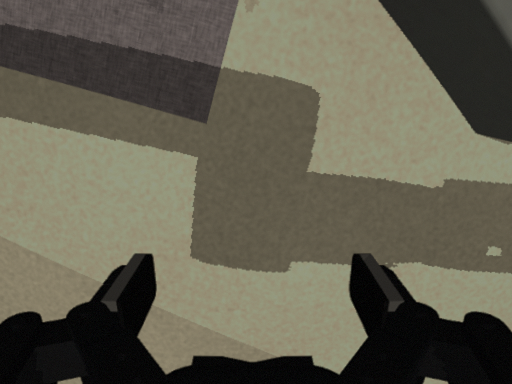

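The move was refused and the arm is still at its start: the picture shows only the mat corner at (210,120) and shadows. The rows probably need every key.

```bash
python3 -m pendant '[{"jaw":1,"tx":2.2,"ty":-0.9,"tz":0,"wx":0,"wy":0,"wz":0},{"jaw":1,"tx":4.3,"ty":-1.8,"tz":0,"wx":0,"wy":0,"wz":0},{"jaw":1,"tx":4.3,"ty":-1.8,"tz":0,"wx":0,"wy":0,"wz":0},{"jaw":1,"tx":4.3,"ty":-1.8,"tz":0,"wx":0,"wy":0,"wz":0},{"jaw":1,"tx":4.3,"ty":-1.8,"tz":0,"wx":0,"wy":0,"wz":0},{"jaw":1,"tx":4.3,"ty":-1.8,"tz":0,"wx":0,"wy":0,"wz":0},{"jaw":1,"tx":4.3,"ty":-1.8,"tz":0,"wx":0,"wy":0,"wz":0},{"jaw":1,"tx":4.3,"ty":-1.8,"tz":0,"wx":0,"wy":0,"wz":0},{"jaw":1,"tx":4.3,"ty":-1.8,"tz":0,"wx":0,"wy":0,"wz":0},{"jaw":1,"tx":4.3,"ty":-1.8,"tz":0,"wx":0,"wy":0,"wz":0},{"jaw":1,"tx":4.3,"ty":-1.9,"tz":0,"wx":0,"wy":0,"wz":0},{"jaw":1,"tx":0,"ty":0,"tz":0,"wx":0,"wy":0,"wz":0}]'
python3 - <<'E'
from h import *
P,R=pose();cal=robot.calibration("wrist");im=save("wrist","w2")
for r in robot.landmark_of("heatsink","wrist")[:3]:
    v,u=r["centre"];print(r["score"],u,v,onz("wrist",u,v,0,cal))
print(P,R.as_euler("xyz",degrees=True))
np.savez("w2.npz",**{k:np.array(v) for k,v in cal.items()})
E
```

```text
time: 2.55
position: [0.5602, -0.2857, 0.2315]
orientation: [-180.0, -0.2, 16.7]
wrist_force: [-0.7, -1.0, -0.9]
width: 0.997
0.8 261.5 84.1 [ 0.64160778 -0.27194118  0.        ]
0.74 251.1 162.3 [ 0.55742481 -0.28568933  0.        ]
[ 0.56019228 -0.28566609  0.23145663] [-1.79954330e+02 -1.62010267e-01  1.67317597e+01]
```

View pics/w2.png

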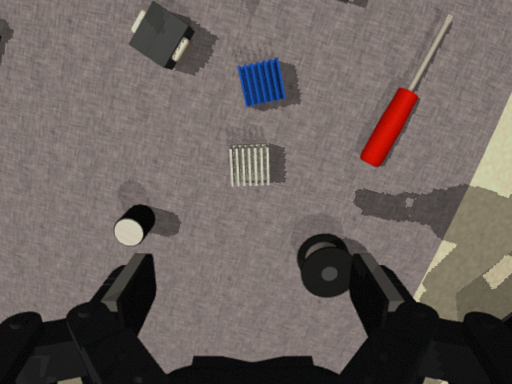

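Candidates: silver heatsink at (250,165); blue one (262,82), rejected by colour; the red one (178,128 in top) and the padded one (168,175 in top) are both elsewhere. I choose the silver one. Next I refine its position and yaw.

```bash
python3 - <<'E'
from h import *
from scipy.optimize import minimize
im=cv2.imread("pics/w2.png");cal=dict(np.load("w2.npz"))
h=cv2.cvtColor(im,cv2.COLOR_BGR2HSV);roi=np.zeros(im.shape[:2],np.uint8);roi[125:205,210:290]=1
m=((h[:,:,2]>150)&(h[:,:,1]<70)&(roi>0)).astype(np.uint8)
m=cv2.morphologyEx(m,cv2.MORPH_CLOSE,np.ones((7,7),np.uint8))
pts=cv2.findNonZero(m);hull=cv2.convexHull(pts);print(cv2.minAreaRect(pts),cv2.boundingRect(pts))
hm=cv2.fillConvexPoly(np.zeros_like(m),hull,1)
def sil(q):
    c,s=np.cos(q[2]),np.sin(q[2]);P=[proj("wrist",[q[0]+c*a-s*b,q[1]+s*a+c*b,z],cal) for a in(-.02,.02) for b in(-.02,.02) for z in(0,.03)]
    hh=cv2.convexHull(np.array(P,np.float32)*16).astype(int);return cv2.fillConvexPoly(np.zeros_like(m),hh,1,shift=4)
def cost(q):
    s=sil(q);return 1-(s&hm).sum()/(s|hm).sum()
r=min((minimize(cost,[.5574,-.2857,a],method="Nelder-Mead",options=dict(initial_simplex=[[.5574,-.2857,a],[.5674,-.2857,a],[.5574,-.2757,a],[.5574,-.2857,a+.1]])) for a in(.1,.3,.5)),key=lambda r:r.fun)
print(r.x,np.degrees(r.x[2]),r.fun)
to([r.x[0],r.x[1],.006],np.degrees(r.x[2]))
z=im[110:220,190:310].copy();cv2.drawContours(z,[hull-[190,110]],-1,(0,0,255),1);cv2.imwrite("pics/c1.png",cv2.resize(z,None,fx=4,fy=4,interpolation=cv2.INTER_NEAREST))
E
```

```text
((248.92254638671875, 165.2104949951172), (40.956424713134766, 39.096031188964844), 88.40885925292969) (229, 145, 41, 42)
[ 0.55684997 -0.2839249   0.34244118] 19.620434110819435 0.05055849500293941
shift cm [ 0.16 -0.49 22.52] now [ 0.5569 -0.289   0.2312] [1.7999e+02 4.0000e-02 1.6530e+01]
rotvec tool [ 0.01  0.04 -3.1 ]
```

View pics/c1.png

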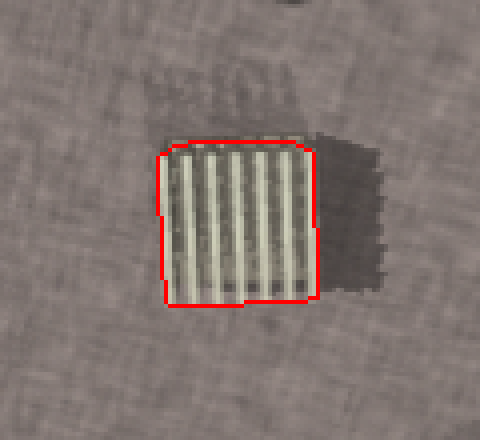

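The crop shows the bare silver finned heatsink and the hull fits it at (249,165). I'll descend, grip at 40 N and lift.

```bash
python3 -m pendant '[{"jaw":1,"tx":0.16,"ty":-0.5,"tz":2,"wx":0,"wy":0,"wz":-3.1},{"jaw":1,"tx":0,"ty":0,"tz":4,"wx":0,"wy":0,"wz":0},{"jaw":1,"tx":0,"ty":0,"tz":4,"wx":0,"wy":0,"wz":0},{"jaw":1,"tx":0,"ty":0,"tz":4,"wx":0,"wy":0,"wz":0},{"jaw":1,"tx":0,"ty":0,"tz":4,"wx":0,"wy":0,"wz":0},{"jaw":1,"tx":0,"ty":0,"tz":3,"wx":0,"wy":0,"wz":0},{"jaw":1,"tx":0,"ty":0,"tz":1.4,"wx":0,"wy":0,"wz":0},{"jaw":1,"tx":0,"ty":0,"tz":0,"wx":0,"wy":0,"wz":0},{"jaw":1,"tx":0,"ty":0,"tz":0,"wx":0,"wy":0,"wz":0}]' 40
python3 -m pendant '[{"jaw":0,"tx":0,"ty":0,"tz":0,"wx":0,"wy":0,"wz":0},{"jaw":0,"tx":0,"ty":0,"tz":0,"wx":0,"wy":0,"wz":0},{"jaw":0,"tx":0,"ty":0,"tz":0,"wx":0,"wy":0,"wz":0},{"jaw":0,"tx":0,"ty":0,"tz":0,"wx":0,"wy":0,"wz":0},{"jaw":0,"tx":0,"ty":0,"tz":0,"wx":0,"wy":0,"wz":0},{"jaw":0,"tx":0,"ty":0,"tz":0,"wx":0,"wy":0,"wz":0}]' 40
```

```text
time: 3.55
position: [0.557, -0.286, 0.0086]
orientation: [179.9, -0.1, 19.4]
wrist_force: [0.2, -0.6, 0.7]
width: 1.001
time: 4.15
position: [0.5575, -0.2853, 0.0089]
orientation: [179.9, -0.1, 19.5]
wrist_force: [-0.2, 0.8, 5.9]
width: 0.461
```

```bash
python3 -m pendant '[{"jaw":0,"tx":0,"ty":0,"tz":-1.5,"wx":0,"wy":0,"wz":0},{"jaw":0,"tx":0,"ty":0,"tz":-4,"wx":0,"wy":0,"wz":0},{"jaw":0,"tx":0,"ty":0,"tz":-4.5,"wx":0,"wy":0,"wz":7.2},{"jaw":0,"tx":0,"ty":0,"tz":-4.5,"wx":0,"wy":0,"wz":7.2},{"jaw":0,"tx":0,"ty":0,"tz":-3,"wx":0,"wy":0,"wz":7.2},{"jaw":0,"tx":0,"ty":0,"tz":-1.5,"wx":0,"wy":0,"wz":7.3}]'
python3 -m pendant '[{"jaw":0,"tx":-0.6,"ty":-2.2,"tz":0,"wx":0,"wy":0,"wz":0},{"jaw":0,"tx":-1.2,"ty":-4.5,"tz":0,"wx":0,"wy":0,"wz":0},{"jaw":0,"tx":-1.2,"ty":-4.5,"tz":0,"wx":0,"wy":0,"wz":0},{"jaw":0,"tx":-1.2,"ty":-4.5,"tz":0,"wx":0,"wy":0,"wz":0},{"jaw":0,"tx":-1.2,"ty":-4.5,"tz":0,"wx":0,"wy":0,"wz":0},{"jaw":0,"tx":-1.2,"ty":-4.5,"tz":0,"wx":0,"wy":0,"wz":0},{"jaw":0,"tx":-1.2,"ty":-4.5,"tz":0,"wx":0,"wy":0,"wz":0},{"jaw":0,"tx":-1.2,"ty":-4.5,"tz":0,"wx":0,"wy":0,"wz":0},{"jaw":0,"tx":-1.2,"ty":-4.5,"tz":0,"wx":0,"wy":0,"wz":0},{"jaw":0,"tx":-1.2,"ty":-4.5,"tz":0,"wx":0,"wy":0,"wz":0},{"jaw":0,"tx":-1.2,"ty":-4.5,"tz":0,"wx":0,"wy":0,"wz":0},{"jaw":0,"tx":0,"ty":0,"tz":0,"wx":0,"wy":0,"wz":0}]'
python3 -m pendant '[{"jaw":0,"tx":0,"ty":0,"tz":0,"wx":0,"wy":0,"wz":0},{"jaw":0,"tx":0,"ty":0,"tz":0,"wx":0,"wy":0,"wz":0}]'
python3 - <<'E'
from h import *
cal=robot.calibration("wrist");im=save("wrist","w3")
for n,z in dict(free_spot=.034,start_line=.034,lift_bar=.073,padded_heatsink=.034,stop_bar=.034,hinge_axis=.028).items():
    for r in robot.landmark_of(n,"wrist")[:2]:
        v,u=r["centre"];print(n,round(r["score"],2),np.round([u,v]),onz("wrist",u,v,z,cal).round(4))
np.savez("w3.npz",**{k:np.array(v) for k,v in cal.items()})
to([.51,.204,.045],-9.4)
E
```

```text
time: 4.75
position: [0.5581, -0.2856, 0.2026]
orientation: [179.8, -0.4, -9.7]
wrist_force: [-0.2, 0.1, -1.7]
width: 0.462
time: 5.95
position: [0.5061, 0.2072, 0.196]
orientation: [-179.9, 0.2, -8.9]
wrist_force: [0.2, 0.1, -0.7]
width: 0.458
time: 6.15
position: [0.5083, 0.201, 0.1964]
orientation: [179.9, 0.1, -9.4]
wrist_force: [0.5, -0.7, -0.0]
width: 0.455
free_spot 0.94 [248. 179.] [0.5046 0.2047 0.034 ]
start_line 0.94 [291. 128.] [0.5445 0.1592 0.034 ]
lift_bar 0.87 [134. 132.] [0.5669 0.2846 0.073 ]
lift_bar 0.61 [394. 131.] [0.535  0.0827 0.073 ]
padded_heatsink 0.77 [255.  70.] [0.5988 0.1829 0.034 ]
stop_bar 0.72 [394. 133.] [0.5255 0.0667 0.034 ]
hinge_axis 0.73 [405. 128.] [0.5279 0.0539 0.028 ]
hinge_axis 0.56 [248. 176.] [0.5054 0.2044 0.028 ]
shift cm [-0.02 -0.32 15.23] now [0.5097 0.2008 0.1973] [-180.     -0.     -9.51]
rotvec tool [-0.   -0.   -0.11]
```

View pics/w3.png

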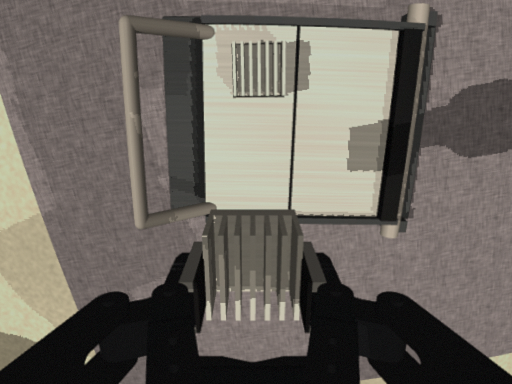

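The picture shows the heatsink held straight, the line from (298,25) to (290,213), the padded heatsink at (258,68) and the bar from (130,20) to (141,222). I'll check heading with these.

```bash
python3 - <<'E'
from h import *
cal=dict(np.load("w3.npz"))
def seg(a,b,z):
    A,B=onz("wrist",*a,z,cal),onz("wrist",*b,z,cal);d=A-B;print(A.round(4),B.round(4),"mid",((A+B)/2).round(4),"len",np.linalg.norm(d).round(3),"yaw of y",np.degrees(np.arctan2(d[1],d[0])).round(2))
seg((298,26),(290,213),.034);seg((130,20),(141,222),.073)
from scipy.optimize import least_squares
O=[((0,0,.028),(405,128)),((-.235,0,.073),(134,132)),((-.105,0,.034),(291,128)),((-.145,-.045,.034),(248,179))]
f=lambda q:np.concatenate([proj("wrist",[q[0]+np.cos(q[2])*p[0]-np.sin(q[2])*p[1],q[1]+np.sin(q[2])*p[0]+np.cos(q[2])*p[1],p[2]],cal)-uv for p,uv in O])
s=least_squares(f,[.53,.05,-1.7]);print(s.x,np.degrees(s.x[2]),s.fun.round(1))
E
```

```text
[0.6278 0.142  0.034 ] [0.4646 0.1707 0.034 ] mid [0.5462 0.1563 0.034 ] len 0.166 yaw of y -9.98
[0.6472 0.2677 0.073 ] [0.4923 0.299  0.073 ] mid [0.5697 0.2834 0.073 ] len 0.158 yaw of y -11.43
[ 0.526849    0.05427005 -1.73912164] -99.6443300498872 [-0.2  0.8 -1.   1.4  1.6 -0.  -0.3 -2.4]
```

```bash
python3 -m pendant '[{"jaw":0,"tx":-0.24,"ty":-0.39,"tz":1.5,"wx":0,"wy":0,"wz":0.5},{"jaw":0,"tx":0,"ty":0,"tz":3.5,"wx":0,"wy":0,"wz":0},{"jaw":0,"tx":0,"ty":0,"tz":3.5,"wx":0,"wy":0,"wz":0},{"jaw":0,"tx":0,"ty":0,"tz":3,"wx":0,"wy":0,"wz":0},{"jaw":0,"tx":0,"ty":0,"tz":2,"wx":0,"wy":0,"wz":0},{"jaw":0,"tx":0,"ty":0,"tz":1,"wx":0,"wy":0,"wz":0},{"jaw":0,"tx":0,"ty":0,"tz":0,"wx":0,"wy":0,"wz":0},{"jaw":0,"tx":0,"ty":0,"tz":0,"wx":0,"wy":0,"wz":0},{"jaw":0,"tx":0,"ty":0,"tz":0,"wx":0,"wy":0,"wz":0}]'
python3 -m pendant '[{"jaw":0,"tx":0,"ty":0,"tz":0.1,"wx":0,"wy":0,"wz":0},{"jaw":0,"tx":0,"ty":0,"tz":0.1,"wx":0,"wy":0,"wz":0},{"jaw":0,"tx":0,"ty":0,"tz":0.1,"wx":0,"wy":0,"wz":0},{"jaw":0,"tx":0,"ty":0,"tz":0.1,"wx":0,"wy":0,"wz":0},{"jaw":0,"tx":0,"ty":0,"tz":0,"wx":0,"wy":0,"wz":0},{"jaw":0,"tx":0,"ty":0,"tz":0,"wx":0,"wy":0,"wz":0}]'
```

```text
time: 7.4
position: [0.5092, 0.2063, 0.0539]
orientation: [-179.9, -0.2, -9.9]
wrist_force: [-0.2, 0.2, -1.0]
width: 0.458
time: 8.0
position: [0.5076, 0.2058, 0.0482]
orientation: [180.0, 0.0, -9.9]
wrist_force: [-0.3, 0.4, -0.1]
width: 0.46
```

```bash
python3 -m pendant '[{"jaw":0,"tx":0,"ty":0,"tz":0.1,"wx":0,"wy":0,"wz":0},{"jaw":0,"tx":0,"ty":0,"tz":0.1,"wx":0,"wy":0,"wz":0},{"jaw":0,"tx":0,"ty":0,"tz":0.1,"wx":0,"wy":0,"wz":0},{"jaw":0,"tx":0,"ty":0,"tz":0.1,"wx":0,"wy":0,"wz":0},{"jaw":0,"tx":0,"ty":0,"tz":0,"wx":0,"wy":0,"wz":0},{"jaw":0,"tx":0,"ty":0,"tz":0,"wx":0,"wy":0,"wz":0}]'
python3 -m pendant '[{"jaw":0,"tx":0,"ty":0,"tz":0.1,"wx":0,"wy":0,"wz":0},{"jaw":0,"tx":0,"ty":0,"tz":0,"wx":0,"wy":0,"wz":0},{"jaw":0,"tx":0,"ty":0,"tz":0,"wx":0,"wy":0,"wz":0}]'
```

```text
time: 8.6
position: [0.5077, 0.2058, 0.0442]
orientation: [180.0, 0.0, -9.9]
wrist_force: [0.2, -0.1, -0.6]
width: 0.458
time: 8.9
position: [0.5077, 0.2058, 0.0433]
orientation: [180.0, 0.0, -9.9]
wrist_force: [-0.1, -0.0, -0.5]
width: 0.458
```

```bash
python3 -m pendant '[{"jaw":0,"tx":0,"ty":0,"tz":0.07,"wx":0,"wy":0,"wz":0},{"jaw":0,"tx":0,"ty":0,"tz":0,"wx":0,"wy":0,"wz":0},{"jaw":0,"tx":0,"ty":0,"tz":0,"wx":0,"wy":0,"wz":0}]'
python3 -m pendant '[{"jaw":0,"tx":0,"ty":0,"tz":0.07,"wx":0,"wy":0,"wz":0},{"jaw":0,"tx":0,"ty":0,"tz":0,"wx":0,"wy":0,"wz":0},{"jaw":0,"tx":0,"ty":0,"tz":0,"wx":0,"wy":0,"wz":0}]'
```

```text
time: 9.2
position: [0.5079, 0.2059, 0.0429]
orientation: [-180.0, -0.0, -9.9]
wrist_force: [-0.7, -0.6, 1.0]
width: 0.458
time: 9.5
position: [0.5082, 0.2059, 0.0428]
orientation: [-180.0, -0.0, -9.9]
wrist_force: [-1.7, 0.1, 4.8]
width: 0.458
```

Contact is soft, about 5 N. I release, let it settle and rise slowly.

```bash
python3 -m pendant '[{"jaw":0.6,"tx":0,"ty":0,"tz":0,"wx":0,"wy":0,"wz":0},{"jaw":0.75,"tx":0,"ty":0,"tz":0,"wx":0,"wy":0,"wz":0},{"jaw":0.85,"tx":0,"ty":0,"tz":0,"wx":0,"wy":0,"wz":0},{"jaw":0.85,"tx":0,"ty":0,"tz":0,"wx":0,"wy":0,"wz":0},{"jaw":0.85,"tx":0,"ty":0,"tz":0,"wx":0,"wy":0,"wz":0},{"jaw":0.85,"tx":0,"ty":0,"tz":-1,"wx":0,"wy":0,"wz":0},{"jaw":0.85,"tx":0,"ty":0,"tz":-3,"wx":0,"wy":0,"wz":0},{"jaw":0.85,"tx":0,"ty":0,"tz":-4,"wx":0,"wy":0,"wz":0},{"jaw":0.85,"tx":0,"ty":0,"tz":-4,"wx":0,"wy":0,"wz":0},{"jaw":0.85,"tx":0,"ty":0,"tz":-2,"wx":0,"wy":0,"wz":0},{"jaw":0.85,"tx":0,"ty":0,"tz":0,"wx":0,"wy":0,"wz":0},{"jaw":0.85,"tx":0,"ty":0,"tz":0,"wx":0,"wy":0,"wz":0}]'
python3 - <<'E'
from h import *
cal=robot.calibration("wrist");im=save("wrist","w4")
for n,z in dict(heatsink=.034,start_line=.034,lift_bar=.073,padded_heatsink=.034).items():
    for r in robot.landmark_of(n,"wrist")[:2]:
        v,u=r["centre"];print(n,round(r["score"],2),np.round([u,v]),onz("wrist",u,v,z,cal).round(4))
to([.5695,.284,.16],-10)
E
```

```text
time: 10.7
position: [0.5078, 0.2059, 0.1825]
orientation: [-180.0, -0.1, -9.9]
wrist_force: [0.2, 0.4, 0.1]
width: 0.852
heatsink 0.71 [252. 178.] [0.5086 0.2057 0.034 ]
start_line 0.57 [299. 126.] [0.5465 0.1582 0.034 ]
lift_bar 0.68 [136. 131.] [0.5691 0.2826 0.073 ]
padded_heatsink 0.78 [266.  67.] [0.5982 0.178  0.034 ]
shift cm [ 4.86 -8.82  1.97] now [0.5065 0.2055 0.18  ] [179.92   0.19  -9.93]
rotvec tool [0.09 0.19 0.07]
```

View pics/w4.png

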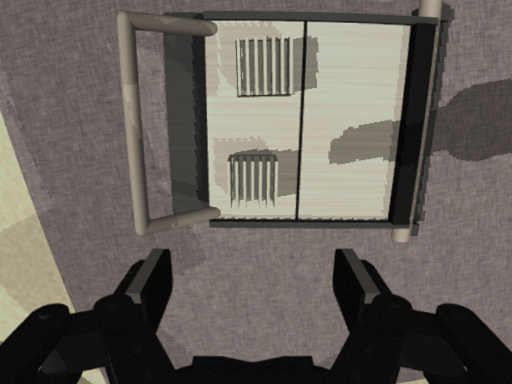

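The picture shows the heatsink flat at (252,180) above the line (300), beside the padded one at (265,67). It measures at x ≈ -40 mm in the line frame. Next I pinch the bar at deck y ≈ -30 mm, with the jaw half open on the way down.

```bash
python3 -m pendant '[{"jaw":0.5,"tx":0.6,"ty":-2.9,"tz":0,"wx":0,"wy":0,"wz":0},{"jaw":0.5,"tx":0.6,"ty":-2.9,"tz":0,"wx":0,"wy":0,"wz":0},{"jaw":0.5,"tx":0.6,"ty":-3.0,"tz":0,"wx":0,"wy":0,"wz":0},{"jaw":0.5,"tx":0,"ty":0,"tz":1,"wx":0,"wy":0,"wz":0},{"jaw":0.5,"tx":0,"ty":0,"tz":1,"wx":0,"wy":0,"wz":0},{"jaw":0.5,"tx":0,"ty":0,"tz":0,"wx":0,"wy":0,"wz":0}]'
python3 - <<'E'
from h import *
to([.5397,.2887,.054],-10)
E
```

```text
time: 11.55
position: [0.5381, 0.2878, 0.1582]
orientation: [179.8, 0.3, -9.9]
wrist_force: [-0.9, -0.7, -0.2]
width: 0.499
shift cm [ 0.21 -0.16 10.42] now [0.5381 0.2878 0.1582] [179.77   0.33  -9.94]
rotvec tool [0.23 0.33 0.06]
```

```bash
python3 -m pendant '[{"jaw":0.5,"tx":0,"ty":-0.1,"tz":2,"wx":0,"wy":0,"wz":0},{"jaw":0.5,"tx":0,"ty":0,"tz":3,"wx":0,"wy":0,"wz":0},{"jaw":0.5,"tx":0,"ty":0,"tz":3,"wx":0,"wy":0,"wz":0},{"jaw":0.5,"tx":0,"ty":0,"tz":1.6,"wx":0,"wy":0,"wz":0},{"jaw":0.5,"tx":0,"ty":0,"tz":0.6,"wx":0,"wy":0,"wz":0},{"jaw":0.5,"tx":0,"ty":0,"tz":0,"wx":0,"wy":0,"wz":0},{"jaw":0.5,"tx":0,"ty":0,"tz":0,"wx":0,"wy":0,"wz":0}]' 40
python3 -m pendant '[{"jaw":0.3,"tx":0,"ty":0,"tz":0,"wx":0,"wy":0,"wz":0},{"jaw":0.2,"tx":0,"ty":0,"tz":0,"wx":0,"wy":0,"wz":0},{"jaw":0,"tx":0,"ty":0,"tz":0,"wx":0,"wy":0,"wz":0},{"jaw":0,"tx":0,"ty":0,"tz":0,"wx":0,"wy":0,"wz":0},{"jaw":0,"tx":0,"ty":0,"tz":0,"wx":0,"wy":0,"wz":0},{"jaw":0,"tx":0,"ty":0,"tz":0,"wx":0,"wy":0,"wz":0}]' 40
python3 - <<'E'
from h import *
cal=robot.calibration("wrist");im=save("wrist","w5");np.savez("w5.npz",**{k:np.array(v) for k,v in cal.items()});print(pose()[0])
E
```

```text
time: 12.25
position: [0.5419, 0.2906, 0.0614]
orientation: [-179.9, -0.1, -9.9]
wrist_force: [-0.7, -0.1, 0.6]
width: 0.499
time: 12.85
position: [0.5416, 0.2904, 0.0613]
orientation: [-180.0, -0.1, -9.9]
wrist_force: [-1.4, -1.5, 5.9]
width: 0.124
[0.54162262 0.29039784 0.06133615]
```

View pics/w5.png

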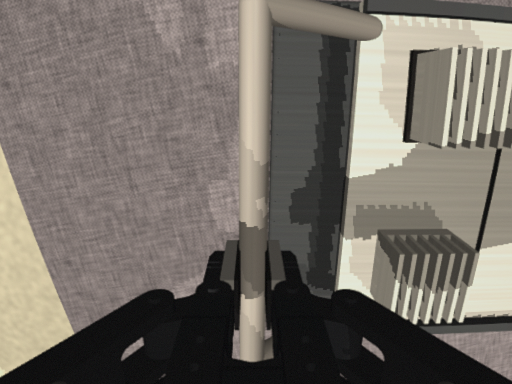

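Bar is pinched between the fingers at (255,290), though about 7 mm low in the pads. The heatsink at (425,280) and the padded one at (470,95) are both visible. I'll regrip 6 mm lower and set up a slide detector that rectifies to the fin-top plane at the tilt computed from the TCP height.

```bash
cat > chk.py <<'E'
import sys,os
from h import *
from scipy.optimize import brentq
u=np.array([-.174,-.985,0]);Y=np.array([.985,-.174,0]);H=np.array([.5277,.0546,.028]);Z=np.array([0,0,1.])
P,_=pose();cal=robot.calibration("wrist");im=robot.read_camera("wrist")
if not os.path.exists("z0.npy"):np.save("z0.npy",P[2])
zb=P[2]-float(np.load("z0.npy"))
f=lambda t:.235*np.sin(t)+.045*np.cos(t)-.045-zb
t=brentq(f,-.1,1)
xd=np.cos(t)*u-np.sin(t)*Z;zd=np.sin(t)*u+np.cos(t)*Z;O=H-.105*xd+.006*zd
# rectified: col = (x+.1)*1000*2, row=(.09-y)*1000*2
def rect(h):
    q=[(-.09,-.08),(.05,-.08),(.05,.08),(-.09,.08)]
    src=np.float32([proj("wrist",O+a*xd+b*Y+h*zd,cal) for a,b in q]);dst=np.float32([((a+.1)*2000,(.09-b)*2000) for a,b in q])
    return cv2.warpPerspective(im,cv2.getPerspectiveTransform(src,dst),(380,360))
g=rect(.03);cv2.imwrite("g.png",g[:,:,::-1])
if len(sys.argv)>1:cv2.imwrite("ref.png",g[:,:,::-1]);cv2.imwrite("pics/%s.png"%sys.argv[1],np.vstack([g[:,:,::-1]]))
ref=cv2.imread("ref.png")[:,:,::-1]
def sh(x,y,w,m=16):
    c,r=int((x+.1)*2000),int((.09-y)*2000);T=ref[r-w:r+w,c-w:c+w]
    S=g[r-w-6:r+w+6,c-w-m:c+w+m];R=cv2.matchTemplate(np.ascontiguousarray(S),np.ascontiguousarray(T),cv2.TM_CCOEFF_NORMED)
    _,v,_,l=cv2.minMaxLoc(R);return (l[0]-m)/2,round(v,2)
a=sh(-.04,-.045,46);b=sh(-.037,.045,40)
s=robot.read_state()
print("t=%.3f"%t,"time",round(s["time"],2),"hs",a,"pad",b,"Fz %.1f"%s["wrist_force"][2],"P",P.round(4))
sys.exit(1 if abs(a[0])>=2.5 or a[1]<.5 else 0)
E
python3 -m pendant '[{"jaw":0.4,"tx":0,"ty":0,"tz":0,"wx":0,"wy":0,"wz":0},{"jaw":0.4,"tx":0,"ty":0,"tz":0.3,"wx":0,"wy":0,"wz":0},{"jaw":0.4,"tx":0,"ty":0,"tz":0.3,"wx":0,"wy":0,"wz":0},{"jaw":0.4,"tx":0,"ty":0,"tz":0,"wx":0,"wy":0,"wz":0},{"jaw":0.2,"tx":0,"ty":0,"tz":0,"wx":0,"wy":0,"wz":0},{"jaw":0,"tx":0,"ty":0,"tz":0,"wx":0,"wy":0,"wz":0},{"jaw":0,"tx":0,"ty":0,"tz":0,"wx":0,"wy":0,"wz":0},{"jaw":0,"tx":0,"ty":0,"tz":0,"wx":0,"wy":0,"wz":0},{"jaw":0,"tx":0,"ty":0,"tz":0,"wx":0,"wy":0,"wz":0}]' 40
python3 chk.py ref0
python3 - <<'E'
import numpy as np
for t in np.arange(0,.5,.02):
    print(round(t,2),"up cm %.2f  ty cm %.2f"%(100*(.235*np.sin(t)+.045*np.cos(t)-.045),100*(.235*(1-np.cos(t))+.045*np.sin(t))))
E
```

```text
time: 13.8
position: [0.5406, 0.2905, 0.0537]
orientation: [-180.0, 0.0, -9.9]
wrist_force: [0.7, 2.2, -2.0]
width: 0.123
t=-0.000 time 13.85 hs (0.0, 1.0) pad (0.0, 1.0) Fz -1.8 P [0.5406 0.2905 0.0537]
0.0 up cm 0.00  ty cm 0.00
0.02 up cm 0.47  ty cm 0.09
0.04 up cm 0.94  ty cm 0.20
0.06 up cm 1.40  ty cm 0.31
0.08 up cm 1.86  ty cm 0.43
0.1 up cm 2.32  ty cm 0.57
0.12 up cm 2.78  ty cm 0.71
0.14 up cm 3.24  ty cm 0.86
0.16 up cm 3.69  ty cm 1.02
0.18 up cm 4.13  ty cm 1.19
0.2 up cm 4.58  ty cm 1.36
0.22 up cm 5.02  ty cm 1.55
0.24 up cm 5.46  ty cm 1.74
0.26 up cm 5.89  ty cm 1.95
0.28 up cm 6.32  ty cm 2.16
0.3 up cm 6.74  ty cm 2.38
0.32 up cm 7.16  ty cm 2.61
0.34 up cm 7.58  ty cm 2.85
0.36 up cm 7.99  ty cm 3.09
0.38 up cm 8.40  ty cm 3.35
0.4 up cm 8.80  ty cm 3.61
0.42 up cm 9.19  ty cm 3.88
0.44 up cm 9.58  ty cm 4.16
0.46 up cm 9.97  ty cm 4.44
0.48 up cm 10.34  ty cm 4.73
```

View pics/ref0.png

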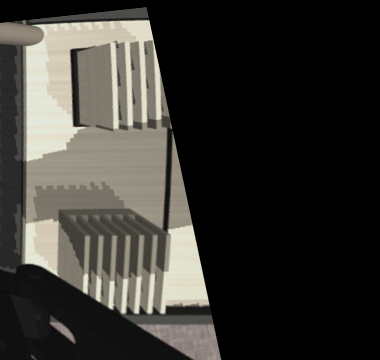

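The rectified view shows the heatsink top around (126,272) as expected, with the padded one at (115,85) partly in view. First lift to about 0.05 rad, then to 0.12 if tracking holds.

```bash
python3 -m pendant '[{"jaw":0,"tx":0,"ty":0.02,"tz":-0.1,"wx":0,"wy":0,"wz":0},{"jaw":0,"tx":0,"ty":0.04,"tz":-0.2,"wx":0,"wy":0,"wz":0},{"jaw":0,"tx":0,"ty":0.05,"tz":-0.23,"wx":0,"wy":0,"wz":0},{"jaw":0,"tx":0,"ty":0.05,"tz":-0.23,"wx":0,"wy":0,"wz":0},{"jaw":0,"tx":0,"ty":0.05,"tz":-0.23,"wx":0,"wy":0,"wz":0},{"jaw":0,"tx":0,"ty":0.05,"tz":-0.2,"wx":0,"wy":0,"wz":0},{"jaw":0,"tx":0,"ty":0,"tz":0,"wx":0,"wy":0,"wz":0}]' && python3 chk.py && python3 -m pendant '[{"jaw":0,"tx":0,"ty":0.06,"tz":-0.2,"wx":0,"wy":0,"wz":0},{"jaw":0,"tx":0,"ty":0.07,"tz":-0.23,"wx":0,"wy":0,"wz":0},{"jaw":0,"tx":0,"ty":0.07,"tz":-0.23,"wx":0,"wy":0,"wz":0},{"jaw":0,"tx":0,"ty":0.07,"tz":-0.23,"wx":0,"wy":0,"wz":0},{"jaw":0,"tx":0,"ty":0.07,"tz":-0.23,"wx":0,"wy":0,"wz":0},{"jaw":0,"tx":0,"ty":0.07,"tz":-0.23,"wx":0,"wy":0,"wz":0},{"jaw":0,"tx":0,"ty":0.06,"tz":-0.2,"wx":0,"wy":0,"wz":0},{"jaw":0,"tx":0,"ty":0,"tz":0,"wx":0,"wy":0,"wz":0}]'; python3 chk.py; python3 -m pendant '[{"jaw":0,"tx":0,"ty":0,"tz":0,"wx":0,"wy":0,"wz":0}]' >/dev/null; python3 chk.py ref1
```

```text
time: 14.55
position: [0.5401, 0.2879, 0.0661]
orientation: [-180.0, 0.0, -9.9]
wrist_force: [0.9, 3.4, -6.9]
width: 0.127
t=0.053 time 14.6 hs (-0.5, 0.94) pad (-0.5, 0.82) Fz -6.4 P [0.5401 0.2879 0.0661]
time: 15.4
position: [0.5393, 0.2836, 0.0818]
orientation: [-180.0, 0.0, -9.9]
wrist_force: [0.7, 5.7, -5.8]
width: 0.125
t=0.121 time 15.45 hs (-1.0, 0.87) pad (-1.5, 0.77) Fz -5.1 P [0.5393 0.2836 0.0818]
t=0.121 time 15.6 hs (0.0, 1.0) pad (0.0, 1.0) Fz -5.0 P [0.5393 0.2836 0.0818]
```

View pics/ref1.png

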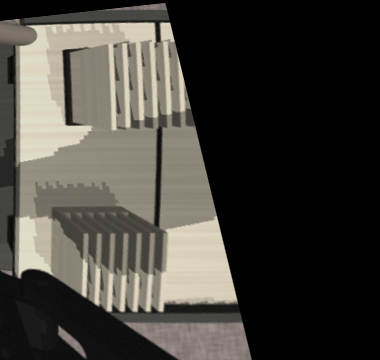

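Tracking holds to about 1 mm. From here I go in 0.005 rad steps, each followed by a hold and a check that stops the chain on motion.

```bash
python3 -m pendant '[{"jaw":0,"tx":0,"ty":0.07,"tz":-0.22,"wx":0,"wy":0,"wz":0},{"jaw":0,"tx":0,"ty":0.04,"tz":-0.12,"wx":0,"wy":0,"wz":0},{"jaw":0,"tx":0,"ty":0,"tz":0,"wx":0,"wy":0,"wz":0}]' >/dev/null && python3 chk.py && python3 -m pendant '[{"jaw":0,"tx":0,"ty":0.04,"tz":-0.11,"wx":0,"wy":0,"wz":0},{"jaw":0,"tx":0,"ty":0,"tz":0,"wx":0,"wy":0,"wz":0}]' >/dev/null && python3 chk.py && python3 -m pendant '[{"jaw":0,"tx":0,"ty":0.04,"tz":-0.11,"wx":0,"wy":0,"wz":0},{"jaw":0,"tx":0,"ty":0,"tz":0,"wx":0,"wy":0,"wz":0}]' >/dev/null && python3 chk.py && python3 -m pendant '[{"jaw":0,"tx":0,"ty":0.04,"tz":-0.11,"wx":0,"wy":0,"wz":0},{"jaw":0,"tx":0,"ty":0,"tz":0,"wx":0,"wy":0,"wz":0}]' >/dev/null && python3 chk.py && python3 -m pendant '[{"jaw":0,"tx":0,"ty":0.04,"tz":-0.11,"wx":0,"wy":0,"wz":0},{"jaw":0,"tx":0,"ty":0,"tz":0,"wx":0,"wy":0,"wz":0}]' >/dev/null && python3 chk.py && python3 -m pendant '[{"jaw":0,"tx":0,"ty":0.04,"tz":-0.11,"wx":0,"wy":0,"wz":0},{"jaw":0,"tx":0,"ty":0,"tz":0,"wx":0,"wy":0,"wz":0}]' >/dev/null && python3 chk.py && python3 -m pendant '[{"jaw":0,"tx":0,"ty":0.04,"tz":-0.11,"wx":0,"wy":0,"wz":0},{"jaw":0,"tx":0,"ty":0,"tz":0,"wx":0,"wy":0,"wz":0}]' >/dev/null && python3 chk.py && python3 -m pendant '[{"jaw":0,"tx":0,"ty":0.04,"tz":-0.11,"wx":0,"wy":0,"wz":0},{"jaw":0,"tx":0,"ty":0,"tz":0,"wx":0,"wy":0,"wz":0}]' >/dev/null && python3 chk.py && python3 -m pendant '[{"jaw":0,"tx":0,"ty":0.04,"tz":-0.11,"wx":0,"wy":0,"wz":0},{"jaw":0,"tx":0,"ty":0,"tz":0,"wx":0,"wy":0,"wz":0}]' >/dev/null && python3 chk.py
```

```text
t=0.135 time 15.95 hs (0.0, 0.99) pad (0.0, 0.94) Fz -6.2 P [0.5392 0.2827 0.0848]
t=0.139 time 16.2 hs (0.0, 0.98) pad (0.0, 0.94) Fz -6.7 P [0.5391 0.2823 0.0859]
t=0.144 time 16.45 hs (0.0, 0.97) pad (0.0, 0.87) Fz -7.0 P [0.539  0.282  0.0869]
t=0.149 time 16.7 hs (0.0, 0.97) pad (0.0, 0.9) Fz -7.0 P [0.539  0.2816 0.088 ]
t=0.154 time 16.95 hs (0.0, 0.97) pad (0.0, 0.93) Fz -7.7 P [0.5389 0.2812 0.0891]
t=0.159 time 17.2 hs (-0.5, 0.95) pad (-0.5, 0.86) Fz -7.0 P [0.5388 0.2809 0.0903]
t=0.164 time 17.45 hs (-0.5, 0.95) pad (-0.5, 0.88) Fz -6.2 P [0.5387 0.2805 0.0914]
t=0.169 time 17.7 hs (-0.5, 0.96) pad (-0.5, 0.91) Fz -7.0 P [0.5387 0.2801 0.0925]
t=0.174 time 17.95 hs (-0.5, 0.94) pad (-0.5, 0.87) Fz -7.2 P [0.5386 0.2797 0.0936]
```

```bash
python3 -m pendant '[{"jaw":0,"tx":0,"ty":0.045,"tz":-0.11,"wx":0,"wy":0,"wz":0},{"jaw":0,"tx":0,"ty":0,"tz":0,"wx":0,"wy":0,"wz":0}]' >/dev/null && python3 chk.py && python3 -m pendant '[{"jaw":0,"tx":0,"ty":0.045,"tz":-0.11,"wx":0,"wy":0,"wz":0},{"jaw":0,"tx":0,"ty":0,"tz":0,"wx":0,"wy":0,"wz":0}]' >/dev/null && python3 chk.py && python3 -m pendant '[{"jaw":0,"tx":0,"ty":0.045,"tz":-0.11,"wx":0,"wy":0,"wz":0},{"jaw":0,"tx":0,"ty":0,"tz":0,"wx":0,"wy":0,"wz":0}]' >/dev/null && python3 chk.py && python3 -m pendant '[{"jaw":0,"tx":0,"ty":0.045,"tz":-0.11,"wx":0,"wy":0,"wz":0},{"jaw":0,"tx":0,"ty":0,"tz":0,"wx":0,"wy":0,"wz":0}]' >/dev/null && python3 chk.py && python3 -m pendant '[{"jaw":0,"tx":0,"ty":0.045,"tz":-0.11,"wx":0,"wy":0,"wz":0},{"jaw":0,"tx":0,"ty":0,"tz":0,"wx":0,"wy":0,"wz":0}]' >/dev/null && python3 chk.py && python3 -m pendant '[{"jaw":0,"tx":0,"ty":0.045,"tz":-0.11,"wx":0,"wy":0,"wz":0},{"jaw":0,"tx":0,"ty":0,"tz":0,"wx":0,"wy":0,"wz":0}]' >/dev/null && python3 chk.py && python3 -m pendant '[{"jaw":0,"tx":0,"ty":0.05,"tz":-0.11,"wx":0,"wy":0,"wz":0},{"jaw":0,"tx":0,"ty":0,"tz":0,"wx":0,"wy":0,"wz":0}]' >/dev/null && python3 chk.py && python3 -m pendant '[{"jaw":0,"tx":0,"ty":0.05,"tz":-0.11,"wx":0,"wy":0,"wz":0},{"jaw":0,"tx":0,"ty":0,"tz":0,"wx":0,"wy":0,"wz":0}]' >/dev/null && python3 chk.py && python3 -m pendant '[{"jaw":0,"tx":0,"ty":0.05,"tz":-0.11,"wx":0,"wy":0,"wz":0},{"jaw":0,"tx":0,"ty":0,"tz":0,"wx":0,"wy":0,"wz":0}]' >/dev/null && python3 chk.py && python3 -m pendant '[{"jaw":0,"tx":0,"ty":0.05,"tz":-0.11,"wx":0,"wy":0,"wz":0},{"jaw":0,"tx":0,"ty":0,"tz":0,"wx":0,"wy":0,"wz":0}]' >/dev/null && python3 chk.py && python3 -m pendant '[{"jaw":0,"tx":0,"ty":0.05,"tz":-0.11,"wx":0,"wy":0,"wz":0},{"jaw":0,"tx":0,"ty":0,"tz":0,"wx":0,"wy":0,"wz":0}]' >/dev/null && python3 chk.py && python3 -m pendant '[{"jaw":0,"tx":0,"ty":0.05,"tz":-0.11,"wx":0,"wy":0,"wz":0},{"jaw":0,"tx":0,"ty":0,"tz":0,"wx":0,"wy":0,"wz":0}]' >/dev/null && python3 chk.py && echo BATCHEND && python3 chk.py r2
```

```text
t=0.179 time 18.2 hs (-0.5, 0.95) pad (-0.5, 0.88) Fz -6.7 P [0.5385 0.2793 0.0947]
t=0.183 time 18.45 hs (-0.5, 0.94) pad (-0.5, 0.91) Fz -6.3 P [0.5385 0.2789 0.0958]
t=0.189 time 18.7 hs (-0.5, 0.93) pad (-0.5, 0.87) Fz -7.3 P [0.5384 0.2785 0.0969]
t=0.193 time 18.95 hs (-0.5, 0.94) pad (-0.5, 0.88) Fz -5.8 P [0.5383 0.278  0.098 ]
t=0.198 time 19.2 hs (-0.5, 0.93) pad (-0.5, 0.9) Fz -6.9 P [0.5382 0.2776 0.099 ]
t=0.204 time 19.45 hs (-0.5, 0.92) pad (-0.5, 0.84) Fz -6.4 P [0.5381 0.2771 0.1004]
t=0.209 time 19.7 hs (-0.5, 0.92) pad (-0.5, 0.86) Fz -5.6 P [0.5381 0.2767 0.1015]
t=0.214 time 19.95 hs (-0.5, 0.91) pad (-0.5, 0.85) Fz -5.7 P [0.538  0.2763 0.1026]
t=0.219 time 20.2 hs (-0.5, 0.9) pad (-0.5, 0.84) Fz -5.8 P [0.5379 0.2758 0.1036]
t=0.224 time 20.45 hs (-0.5, 0.9) pad (-0.5, 0.85) Fz -7.2 P [0.5378 0.2754 0.1048]
t=0.229 time 20.7 hs (-0.5, 0.88) pad (-1.0, 0.84) Fz -6.5 P [0.5377 0.2749 0.1058]
t=0.234 time 20.95 hs (-0.5, 0.89) pad (-0.5, 0.81) Fz -6.3 P [0.5376 0.2744 0.1069]
BATCHEND
t=0.234 time 21.0 hs (0.0, 1.0) pad (0.0, 1.0) Fz -6.4 P [0.5376 0.2744 0.1069]
```

```bash
python3 -m pendant '[{"jaw":0,"tx":0,"ty":0.05,"tz":-0.11,"wx":0,"wy":0,"wz":0},{"jaw":0,"tx":0,"ty":0,"tz":0,"wx":0,"wy":0,"wz":0}]' >/dev/null && python3 chk.py && python3 -m pendant '[{"jaw":0,"tx":0,"ty":0.05,"tz":-0.11,"wx":0,"wy":0,"wz":0},{"jaw":0,"tx":0,"ty":0,"tz":0,"wx":0,"wy":0,"wz":0}]' >/dev/null && python3 chk.py && python3 -m pendant '[{"jaw":0,"tx":0,"ty":0.05,"tz":-0.11,"wx":0,"wy":0,"wz":0},{"jaw":0,"tx":0,"ty":0,"tz":0,"wx":0,"wy":0,"wz":0}]' >/dev/null && python3 chk.py && python3 -m pendant '[{"jaw":0,"tx":0,"ty":0.05,"tz":-0.11,"wx":0,"wy":0,"wz":0},{"jaw":0,"tx":0,"ty":0,"tz":0,"wx":0,"wy":0,"wz":0}]' >/dev/null && python3 chk.py && python3 -m pendant '[{"jaw":0,"tx":0,"ty":0.055,"tz":-0.11,"wx":0,"wy":0,"wz":0},{"jaw":0,"tx":0,"ty":0,"tz":0,"wx":0,"wy":0,"wz":0}]' >/dev/null && python3 chk.py && python3 -m pendant '[{"jaw":0,"tx":0,"ty":0.055,"tz":-0.11,"wx":0,"wy":0,"wz":0},{"jaw":0,"tx":0,"ty":0,"tz":0,"wx":0,"wy":0,"wz":0}]' >/dev/null && python3 chk.py && python3 -m pendant '[{"jaw":0,"tx":0,"ty":0.055,"tz":-0.11,"wx":0,"wy":0,"wz":0},{"jaw":0,"tx":0,"ty":0,"tz":0,"wx":0,"wy":0,"wz":0}]' >/dev/null && python3 chk.py && python3 -m pendant '[{"jaw":0,"tx":0,"ty":0.055,"tz":-0.11,"wx":0,"wy":0,"wz":0},{"jaw":0,"tx":0,"ty":0,"tz":0,"wx":0,"wy":0,"wz":0}]' >/dev/null && python3 chk.py && python3 -m pendant '[{"jaw":0,"tx":0,"ty":0.055,"tz":-0.11,"wx":0,"wy":0,"wz":0},{"jaw":0,"tx":0,"ty":0,"tz":0,"wx":0,"wy":0,"wz":0}]' >/dev/null && python3 chk.py && python3 -m pendant '[{"jaw":0,"tx":0,"ty":0.055,"tz":-0.11,"wx":0,"wy":0,"wz":0},{"jaw":0,"tx":0,"ty":0,"tz":0,"wx":0,"wy":0,"wz":0}]' >/dev/null && python3 chk.py && python3 -m pendant '[{"jaw":0,"tx":0,"ty":0.055,"tz":-0.11,"wx":0,"wy":0,"wz":0},{"jaw":0,"tx":0,"ty":0,"tz":0,"wx":0,"wy":0,"wz":0}]' >/dev/null && python3 chk.py && python3 -m pendant '[{"jaw":0,"tx":0,"ty":0.055,"tz":-0.11,"wx":0,"wy":0,"wz":0},{"jaw":0,"tx":0,"ty":0,"tz":0,"wx":0,"wy":0,"wz":0}]' >/dev/null && python3 chk.py && echo BATCHEND && python3 chk.py r3
```

```text
t=0.239 time 21.25 hs (0.0, 0.95) pad (0.0, 0.85) Fz -6.4 P [0.5376 0.274  0.108 ]
t=0.245 time 21.5 hs (0.0, 0.95) pad (0.0, 0.85) Fz -4.9 P [0.5374 0.2735 0.1092]
t=0.250 time 21.75 hs (0.0, 0.97) pad (0.0, 0.94) Fz -5.4 P [0.5374 0.273  0.1104]
t=0.255 time 22.0 hs (-0.5, 0.94) pad (-0.5, 0.8) Fz -6.0 P [0.5373 0.2725 0.1115]
t=0.260 time 22.25 hs (0.0, 0.95) pad (-0.5, 0.84) Fz -6.1 P [0.5372 0.272  0.1126]
t=0.265 time 22.5 hs (-0.5, 0.96) pad (0.0, 0.89) Fz -6.4 P [0.5371 0.2715 0.1136]
t=0.270 time 22.75 hs (-0.5, 0.93) pad (-0.5, 0.78) Fz -6.6 P [0.537  0.271  0.1148]
t=0.275 time 23.0 hs (-0.5, 0.94) pad (0.0, 0.83) Fz -6.6 P [0.5369 0.2704 0.1158]
t=0.280 time 23.25 hs (-0.5, 0.94) pad (-0.5, 0.86) Fz -5.6 P [0.5368 0.2699 0.117 ]
t=0.286 time 23.5 hs (-0.5, 0.93) pad (-0.5, 0.8) Fz -6.0 P [0.5367 0.2694 0.1182]
t=0.291 time 23.75 hs (-0.5, 0.94) pad (-0.5, 0.86) Fz -4.7 P [0.5366 0.2688 0.1193]
t=0.296 time 24.0 hs (-0.5, 0.93) pad (-0.5, 0.86) Fz -6.0 P [0.5365 0.2682 0.1203]
BATCHEND
t=0.296 time 24.05 hs (0.0, 1.0) pad (0.0, 1.0) Fz -4.2 P [0.5365 0.2683 0.1203]
```

```bash
sed -i 's/>=2.5/>=1.5/' chk.py; python3 -m pendant '[{"jaw":0,"tx":0,"ty":0.055,"tz":-0.11,"wx":0,"wy":0,"wz":0},{"jaw":0,"tx":0,"ty":0,"tz":0,"wx":0,"wy":0,"wz":0}]' >/dev/null && python3 chk.py && python3 -m pendant '[{"jaw":0,"tx":0,"ty":0.055,"tz":-0.11,"wx":0,"wy":0,"wz":0},{"jaw":0,"tx":0,"ty":0,"tz":0,"wx":0,"wy":0,"wz":0}]' >/dev/null && python3 chk.py && python3 -m pendant '[{"jaw":0,"tx":0,"ty":0.06,"tz":-0.11,"wx":0,"wy":0,"wz":0},{"jaw":0,"tx":0,"ty":0,"tz":0,"wx":0,"wy":0,"wz":0}]' >/dev/null && python3 chk.py && python3 -m pendant '[{"jaw":0,"tx":0,"ty":0.06,"tz":-0.11,"wx":0,"wy":0,"wz":0},{"jaw":0,"tx":0,"ty":0,"tz":0,"wx":0,"wy":0,"wz":0}]' >/dev/null && python3 chk.py && python3 -m pendant '[{"jaw":0,"tx":0,"ty":0.06,"tz":-0.105,"wx":0,"wy":0,"wz":0},{"jaw":0,"tx":0,"ty":0,"tz":0,"wx":0,"wy":0,"wz":0}]' >/dev/null && python3 chk.py && python3 -m pendant '[{"jaw":0,"tx":0,"ty":0.06,"tz":-0.105,"wx":0,"wy":0,"wz":0},{"jaw":0,"tx":0,"ty":0,"tz":0,"wx":0,"wy":0,"wz":0}]' >/dev/null && python3 chk.py && python3 -m pendant '[{"jaw":0,"tx":0,"ty":0.06,"tz":-0.105,"wx":0,"wy":0,"wz":0},{"jaw":0,"tx":0,"ty":0,"tz":0,"wx":0,"wy":0,"wz":0}]' >/dev/null && python3 chk.py && python3 -m pendant '[{"jaw":0,"tx":0,"ty":0.06,"tz":-0.105,"wx":0,"wy":0,"wz":0},{"jaw":0,"tx":0,"ty":0,"tz":0,"wx":0,"wy":0,"wz":0}]' >/dev/null && python3 chk.py && python3 -m pendant '[{"jaw":0,"tx":0,"ty":0.06,"tz":-0.105,"wx":0,"wy":0,"wz":0},{"jaw":0,"tx":0,"ty":0,"tz":0,"wx":0,"wy":0,"wz":0}]' >/dev/null && python3 chk.py && python3 -m pendant '[{"jaw":0,"tx":0,"ty":0.06,"tz":-0.105,"wx":0,"wy":0,"wz":0},{"jaw":0,"tx":0,"ty":0,"tz":0,"wx":0,"wy":0,"wz":0}]' >/dev/null && python3 chk.py && python3 -m pendant '[{"jaw":0,"tx":0,"ty":0.06,"tz":-0.105,"wx":0,"wy":0,"wz":0},{"jaw":0,"tx":0,"ty":0,"tz":0,"wx":0,"wy":0,"wz":0}]' >/dev/null && python3 chk.py && python3 -m pendant '[{"jaw":0,"tx":0,"ty":0.06,"tz":-0.105,"wx":0,"wy":0,"wz":0},{"jaw":0,"tx":0,"ty":0,"tz":0,"wx":0,"wy":0,"wz":0}]' >/dev/null && python3 chk.py && echo BATCHEND && python3 chk.py r4
```

```text
t=0.302 time 24.3 hs (0.0, 0.94) pad (0.0, 0.77) Fz -5.0 P [0.5364 0.2677 0.1214]
t=0.307 time 24.55 hs (0.0, 0.96) pad (0.0, 0.81) Fz -5.8 P [0.5363 0.2672 0.1225]
t=0.312 time 24.8 hs (0.0, 0.97) pad (0.0, 0.91) Fz -6.3 P [0.5362 0.2666 0.1236]
t=0.317 time 25.05 hs (0.0, 0.94) pad (0.0, 0.74) Fz -5.4 P [0.5361 0.2661 0.1247]
t=0.322 time 25.3 hs (0.0, 0.94) pad (0.0, 0.86) Fz -5.9 P [0.536  0.2655 0.1257]
t=0.327 time 25.55 hs (0.0, 0.94) pad (0.0, 0.85) Fz -5.2 P [0.5359 0.2649 0.1267]
t=0.333 time 25.8 hs (-0.5, 0.91) pad (-0.5, 0.71) Fz -4.6 P [0.5358 0.2643 0.128 ]
t=0.338 time 26.05 hs (-0.5, 0.94) pad (-0.5, 0.82) Fz -5.1 P [0.5357 0.2638 0.129 ]
t=0.343 time 26.3 hs (-0.5, 0.92) pad (-0.5, 0.8) Fz -5.1 P [0.5356 0.2632 0.1301]
t=0.348 time 26.55 hs (0.0, 0.91) pad (-0.5, 0.72) Fz -6.5 P [0.5354 0.2626 0.1311]
t=0.353 time 26.8 hs (0.5, 0.9) pad (-0.5, 0.8) Fz -5.5 P [0.5354 0.262  0.1321]
t=0.358 time 27.05 hs (3.5, 0.88) pad (-0.5, 0.75) Fz -5.7 P [0.5352 0.2614 0.1331]
```

It started sliding at about 0.35 rad (3.5 mm at 0.358), while the padded one hasn't moved. Holding here.

```bash
python3 -m pendant '[{"jaw":0,"tx":0,"ty":0,"tz":0,"wx":0,"wy":0,"wz":0}]' >/dev/null; python3 chk.py; python3 -m pendant '[{"jaw":0,"tx":0,"ty":0,"tz":0,"wx":0,"wy":0,"wz":0},{"jaw":0,"tx":0,"ty":0,"tz":0,"wx":0,"wy":0,"wz":0}]' >/dev/null; python3 chk.py hold1
python3 - <<'E'
from h import *
for k in range(1):
    robot.read_camera("side")
    for n in("heatsink","padded_heatsink"):
        print(n,[(round(r["score"],2),np.round(r["centre"])) for r in robot.landmark_of(n,"side")[:4]],robot.read_state()["time"])
E
```

```text
t=0.358 time 27.2 hs (8.0, 0.86) pad (-0.5, 0.75) Fz -5.3 P [0.5352 0.2614 0.1331]
t=0.358 time 27.45 hs (0.0, 1.0) pad (0.0, 1.0) Fz -5.9 P [0.5353 0.2614 0.1332]
heatsink [(0.78, array([138., 203.])), (0.69, array([269., 280.]))] 27.55
padded_heatsink [(0.64, array([146., 279.])), (0.51, array([172., 219.])), (0.5, array([131., 235.])), (0.26, array([139., 217.]))] 27.6
```

View pics/hold1.png

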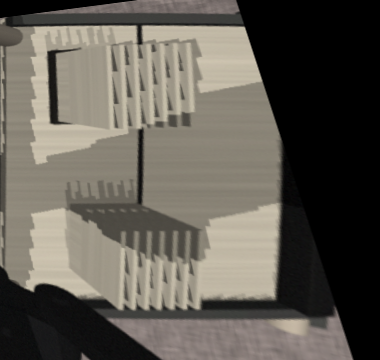

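The heatsink is gliding: its fin top is now at cols 120–200, about x = -20 mm, and the padded one is unchanged. I keep holding.

```bash
python3 -m pendant '[{"jaw":0,"tx":0,"ty":0,"tz":0,"wx":0,"wy":0,"wz":0},{"jaw":0,"tx":0,"ty":0,"tz":0,"wx":0,"wy":0,"wz":0},{"jaw":0,"tx":0,"ty":0,"tz":0,"wx":0,"wy":0,"wz":0},{"jaw":0,"tx":0,"ty":0,"tz":0,"wx":0,"wy":0,"wz":0},{"jaw":0,"tx":0,"ty":0,"tz":0,"wx":0,"wy":0,"wz":0},{"jaw":0,"tx":0,"ty":0,"tz":0,"wx":0,"wy":0,"wz":0},{"jaw":0,"tx":0,"ty":0,"tz":0,"wx":0,"wy":0,"wz":0},{"jaw":0,"tx":0,"ty":0,"tz":0,"wx":0,"wy":0,"wz":0},{"jaw":0,"tx":0,"ty":0,"tz":0,"wx":0,"wy":0,"wz":0},{"jaw":0,"tx":0,"ty":0,"tz":0,"wx":0,"wy":0,"wz":0},{"jaw":0,"tx":0,"ty":0,"tz":0,"wx":0,"wy":0,"wz":0},{"jaw":0,"tx":0,"ty":0,"tz":0,"wx":0,"wy":0,"wz":0}]'
python3 - <<'E'
from h import *
a=save("wrist","w6");b=save("side","s6")
cv2.imwrite("pics/m6.png",np.hstack([a[60:384,150:512],cv2.resize(b[90:210,160:280],(324,324))])[:,:,::-1])
E
```

```text
time: 28.8
position: [0.5352, 0.2614, 0.1331]
orientation: [-179.8, 0.0, -9.9]
wrist_force: [0.2, 7.3, -6.5]
width: 0.119
```

View pics/m6.png

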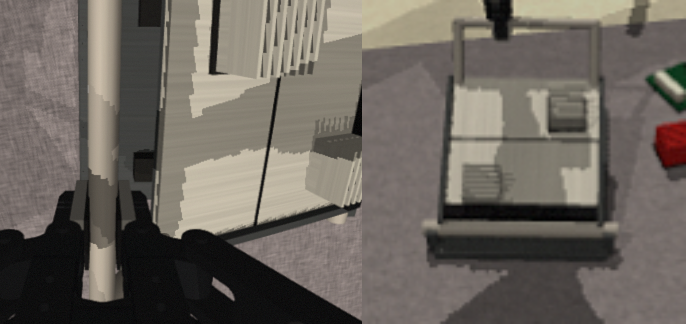

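The side view shows the heatsink below the line at (483,182), at or near the stop bar, and the padded one at (567,112) above the line. I wait a moment, check that it is still, then release.

```bash
python3 -m pendant '[{"jaw":0,"tx":0,"ty":0,"tz":0,"wx":0,"wy":0,"wz":0},{"jaw":0,"tx":0,"ty":0,"tz":0,"wx":0,"wy":0,"wz":0},{"jaw":0,"tx":0,"ty":0,"tz":0,"wx":0,"wy":0,"wz":0},{"jaw":0,"tx":0,"ty":0,"tz":0,"wx":0,"wy":0,"wz":0},{"jaw":0,"tx":0,"ty":0,"tz":0,"wx":0,"wy":0,"wz":0}]'
cat > fin.py <<'E'
import sys
from h import *
b=save("side",sys.argv[1]);t=float(sys.argv[2])
a=cv2.imread("pics/s6.png")[:,:,::-1]
print("side diff vs s6 in heatsink region",cv2.absdiff(a,b)[140:180,190:225].mean().round(2))
u=np.array([-.174,-.985,0]);Y=np.array([.985,-.174,0]);H=np.array([.5277,.0546,.028]);Z=np.array([0,0,1.])
xd=np.cos(t)*u-np.sin(t)*Z;zd=np.sin(t)*u+np.cos(t)*Z;O=H-.105*xd+.006*zd
for n in("heatsink","padded_heatsink"):
    for r in robot.landmark_of(n,"side")[:3]:
        v,w=r["centre"];o,d=ray("side",w,v);p=o+d*((O-o)@zd)/(d@zd)-O
        print(n,round(r["score"],2),np.round([w,v]),"x %.3f y %.3f"%(p@xd,p@Y))
for n,q in dict(seat=(.065,-.045,0),line=(0,0,0),bar=(-.13,0,.039)).items():print(n,proj("side",O+q[0]*xd+q[1]*Y+q[2]*zd).round(1))
E
python3 fin.py s7 .358
```

```text
time: 29.4
position: [0.5352, 0.2614, 0.1331]
orientation: [-179.8, 0.0, -9.9]
wrist_force: [-0.0, 7.0, -5.8]
width: 0.12
side diff vs s6 in heatsink region 1.37
heatsink 0.77 [279. 269.] x 0.387 y 0.173
heatsink 0.49 [203. 158.] x 0.059 y -0.046
padded_heatsink 0.69 [234. 130.] x -0.039 y 0.045
padded_heatsink 0.5 [276. 147.] x 0.018 y 0.173
padded_heatsink 0.22 [218. 174.] x 0.108 y -0.000
seat [203.4 160.3]
line [219.1 141. ]
bar [219.9  97.6]
```

At rest at x ≈ 0.06 within about 5 mm, and still. The padded one is at -0.039. Releasing and withdrawing straight up.

```bash
python3 -m pendant '[{"jaw":0.2,"tx":0,"ty":0,"tz":0,"wx":0,"wy":0,"wz":0},{"jaw":0.3,"tx":0,"ty":0,"tz":0,"wx":0,"wy":0,"wz":0},{"jaw":0.4,"tx":0,"ty":0,"tz":0,"wx":0,"wy":0,"wz":0},{"jaw":0.4,"tx":0,"ty":0,"tz":0,"wx":0,"wy":0,"wz":0},{"jaw":0.4,"tx":0,"ty":0,"tz":-0.5,"wx":0,"wy":0,"wz":0},{"jaw":0.4,"tx":0,"ty":0,"tz":-2,"wx":0,"wy":0,"wz":0},{"jaw":0.4,"tx":0,"ty":0,"tz":-3,"wx":0,"wy":0,"wz":0},{"jaw":0.4,"tx":0,"ty":0,"tz":-3,"wx":0,"wy":0,"wz":0},{"jaw":0.4,"tx":0,"ty":0,"tz":-2,"wx":0,"wy":0,"wz":0},{"jaw":0.4,"tx":0,"ty":0,"tz":-1,"wx":0,"wy":0,"wz":0},{"jaw":0.4,"tx":0,"ty":0,"tz":0,"wx":0,"wy":0,"wz":0},{"jaw":0.4,"tx":0,"ty":0,"tz":0,"wx":0,"wy":0,"wz":0}]'
python3 fin.py s8 .358
python3 - <<'E'
from h import *
a=save("wrist","w8");b=save("side","s9")
cv2.imwrite("pics/m8.png",np.hstack([cv2.resize(a,(432,324)),cv2.resize(b[90:210,160:280],(324,324))])[:,:,::-1])
E
```

```text
time: 30.75
position: [0.5349, 0.2597, 0.2467]
orientation: [179.9, 0.1, -9.9]
wrist_force: [-0.5, 0.3, -1.5]
width: 0.399
side diff vs s6 in heatsink region 7.34
heatsink 0.67 [277. 270.] x 0.389 y 0.168
heatsink 0.55 [202. 163.] x 0.073 y -0.048
padded_heatsink 0.81 [276. 145.] x 0.013 y 0.173
padded_heatsink 0.58 [206. 249.] x 0.334 y -0.026
padded_heatsink 0.51 [236. 133.] x -0.029 y 0.051
seat [203.4 160.3]
line [219.1 141. ]
bar [219.9  97.6]
```

View pics/m8.png

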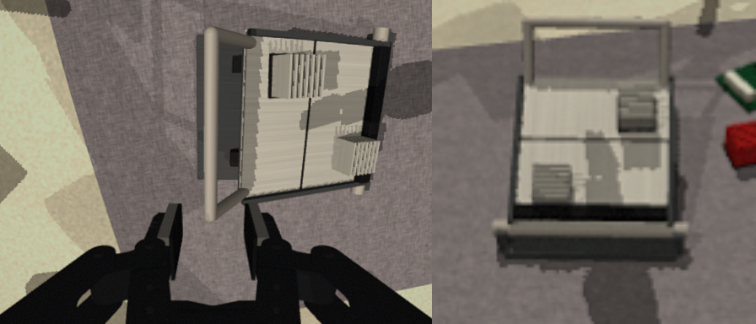

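The fingers are clear, the deck stands raised, the padded one is above the line and the heatsink is at the stop. I make a last numeric check with the wrist camera before handing in.

```bash
python3 - <<'E'
from h import *
cal=robot.calibration("wrist");im=robot.read_camera("wrist")
old=cv2.imread("pics/s8.png");new=cv2.imread("pics/s9.png");print("s8-s9 diff",cv2.absdiff(old,new)[95:185,180:260].max())
t=.358;u=np.array([-.174,-.985,0]);Y=np.array([.985,-.174,0]);H=np.array([.5277,.0546,.028]);Z=np.array([0,0,1.])
xd=np.cos(t)*u-np.sin(t)*Z;zd=np.sin(t)*u+np.cos(t)*Z;O=H-.105*xd+.006*zd
for n in("heatsink","padded_heatsink","start_line","stop_bar","lift_bar"):
    h=.039 if n=="lift_bar" else 0
    for r in robot.landmark_of(n,"wrist")[:2]:
        v,w=r["centre"];o,d=ray("wrist",w,v,cal);p=o+d*((O+h*zd-o)@zd)/(d@zd)-O
        print(n,round(r["score"],2),np.round([w,v]),"x %.3f y %.3f"%(p@xd,p@Y))
s=robot.read_state();print(s["time"],s["wrist_force"].round(1),s["position"].round(4))
E
```

```text
s8-s9 diff 54
heatsink 0.73 [411. 178.] x 0.066 y -0.042
heatsink 0.63 [363. 140.] x -0.002 y 0.002
padded_heatsink 0.7 [339.  90.] x -0.032 y 0.047
start_line 0.93 [363. 139.] x -0.002 y 0.002
start_line 0.41 [412. 182.] x 0.068 y -0.046
stop_bar 0.68 [432. 143.] x 0.090 y -0.005
lift_bar 0.72 [249. 159.] x -0.130 y 0.000
31.3 [-0.   0.9  0.5] [0.5355 0.26   0.2476]
```

```bash
python3 -c "
from rig import robot
print(robot.hand_in())"
```

```text
the job is handed in; nothing more can be done
None
```

The slip test is done and handed in at about 31 s. I set the bare heatsink flat on the level deck at about x = -40 mm with a contact force of about 5 N. I then raised the deck by its bar in 0.005 rad steps. The heatsink let go at about 0.35 rad, and I held 0.358 rad while it glided down to the stop by itself. Then I opened the fingers and withdrew straight up.

**Last checks with the wrist camera:**

| Thing | Measured x in the line frame | Wanted |
|---|---|---|
| bare heatsink | +66 mm | +65 mm (seated) |
| padded heatsink | -32 mm | above the line |
| bar | -130 mm | -130 mm, so the deck still stands at about 0.358 rad |

- **Touching:** the fingers are clear of the bar, and the wrist force is near zero.
- **Side camera:** its readings were looser and straddled the seated place: 59 mm before release and 73 mm after. They agree with the wrist camera only to within its coarse resolution.
- **Not confirmed:** two side pictures taken after the release still differed by up to 54 grey levels. I put that down to the arm's shadow but did not check it.
- **Not measured:** I could not measure the impact on the stop bar. I did not re-measure the bystanders afterwards, but the arm's path stayed clear of them.
- **Other:** my first move was refused for missing keys, with no effect. I viewed 13 pictures, three past the budget.

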